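Put the pH buffers back in their colour-coded wells

ROBOT

A 7-joint arm with a two-finger parallel gripper is mounted at the origin on a cart in front of the work surface, level with it; the furniture and walls round the work are solid. World frame = base frame: x ahead of the robot, y to its left, z up, the work surface at z = 0. Lengths are in m, angles in rad, forces in N, time in s.
With the tool pointing down it reaches from about 0.425 to 0.925 m from the base axis. Payload 6.8 kg.
Tool frame: the origin (TCP) lies at the very end of the fingers, on their centre line; the grasp point (between the pads) lies 19 mm behind it; z points along the fingers, y is the line along which they close (so a half turn about z gives the same grasp; the last joint's range is limited). The gripper opens to 85 mm and grips with 20 to 120 N. Pads are 22 mm wide; open, the fingers measure 114 mm over their backs; the gripper's body (76 mm by 85 mm) begins 54 mm behind the grasp point. The pads swing forward as they close: fully open they stand 13 mm farther back than shut.
Start: joints at [-1.284, 0.477, 0.022, 1.555, -0.011, 1.109, -0.083], TCP at [0.26, 0.623, 0.231] pointing down, gripper open.
Joint ranges: [-2.96, 2.96], [-0.34, 2.1], [-1.41, 1.46], [0.24, 2.44], [-1.37, 4.51], [0.17, 1.92], [-2.96, 2.96]. Speed limits (rad/s): [2.39, 2.39, 3.14, 3.14, 3.14, 3.14, 3.14].

INTERFACE

Orientations are given as a unit quaternion [w, x, y, z].
In Python, from station import bot gives the robot as it stands.
- The arm moves only by the tool apply_moves, never from a script. Its argument "deltas" is a list of rows, each a list of 3 entries, a list of its own where there are three numbers: the closure, from 0 (fully open) to 1 (shut), then the shift along the tool's x, y, z in units of 0.2 m (1.0 is 0.2 m), then the turn about the tool's z in units of 2 pi rad (1.0 is 2 pi rad). A call has 1 to 12 rows; each row is the pose to reach, as a shift and turn from the pose commanded when the call began, along the tool's axes at that moment, turning the shorter way round; what a row does not reach only later rows make up. A row lasts 1/10 s, in which the tool goes at most 50 mm and 8.59 degrees, less where a joint would pass 70% of its speed; a pose out of reach is approached as far as the arm can. A call with a number of a shift or a turn outside -1 to 1 is refused whole. A call with a gripper value outside its range is refused whole. The fingers move at their own pace and stop on an object; "squeeze" is the grip in N (left out, the last holds). Time passes only in rows, so rows that repeat a pose let the fingers close. It gives the time, the measured TCP pose, the force, the opening and the grip force at its end, in the units of the state.
- bot.get_obs(): the state, without advancing time (a new reading comes with each control period).
- bot.read_camera(name): name is "side" or "top"; returns a dict with "color" (480x640x3 uint8, red, green, blue), "intrinsics" (3x3 intrinsics, pixels), "k1" (the pictures are not rectified: a ray, as slopes to the right and down, at radius r is drawn at 1 + k1 r^2 times it, then the intrinsics apply), "pose" (4x4, takes a point from camera to world coordinates). Camera axes: x right, y down, z forward; pixel columns grow to the right and rows downward; lengths in m; the calibration is good to about 2 mm. A picture is of the moment at which its call begins. There is no depth.
- bot.hand_in(): hands the job in; it is judged then, once.
Trained networks look in a picture, given as the dict that the camera call returned (one of the last four; its "shot" number tells which), for a name from the list of things; names that differ only in an ending like _2 or _b are one class to them, and where a whole thing is asked for, a point or a joint stands for the part that bears it (a point fixed in the world has none). Each returns a list of dicts, best first, with "confidence" (0 to 1); they miss things now and then, are a little off and sometimes report something else, mostly with a low value. They report only what shows in the picture. A call takes as long as a camera call. They do not tell look-alikes from the thing itself.
- bot.look_for(picture, target): "point" ([x, y, z] in m, in world coordinates, good to about 4 mm: the middle of the surface that is visible of it).
The state is a dict: "t": time; "q": joint angles; "joint_vel": joint speeds; "joint_torque": joint torques, N m; "eef_pos": TCP position; "tool_rot": TCP orientation; "contact_force": force on the tool from outside, world axes, zero at the start; "torque": the same for the moment, N m; "gripper_width": opening from 0.0 (shut) to 1.0 (fully open); "grasp_force": force on a finger pad.
Only numpy, scipy, OpenCV 4.12 (cv2) and the standard library are available. Lean on these libraries where they do the work, as an engineer would, in place of code of your own. Each camera call takes 0.05 s, during which the arm holds its last target. There are 200 camera calls.

TASK

The three calibration buffers by the pH meter were put back in the wrong wells of their rack: move the bottles round, by way of a free spot such as the spare grey well, until each stands upright and fully seated in the well whose collar has the colour of its cap, ready for calibration. Set the bottles down, don't drop them or knock them over, and leave the amber bottle, the small beaker and the weighing boat where they are.

Things in the scene. Friction and masses are not known exactly. Their poses are not given: they have to be found in the camera images.
- bottle_red: White plastic buffer bottle with a red screw cap; round body 40 mm across up to 56 mm, then a shoulder; cap 24 mm across, from 71 to 85 mm high, 0.06 to 0.11 kg. Loose. Origin at the centre of its underside, z up its axis. Take it by the body, e.g. 45 mm above the underside.
- bottle_green: White plastic buffer bottle with a green screw cap; round body 40 mm across up to 56 mm, then a shoulder; cap 24 mm across, from 71 to 85 mm high, 0.06 to 0.11 kg. Loose. Origin at the centre of its underside, z up its axis. Take it by the body, e.g. 45 mm above the underside.
- bottle_blue: White plastic buffer bottle with a blue screw cap; round body 40 mm across up to 56 mm, then a shoulder; cap 24 mm across, from 71 to 85 mm high, 0.06 to 0.11 kg. Loose. Origin at the centre of its underside, z up its axis. Take it by the body, e.g. 45 mm above the underside.
- collar_red: Red plastic collar pressed into the white rack, the well for the bottle with the red cap. Fixed. Origin: centre of the well's flat floor, 6 mm above the worktop; z up, y along the row of wells. Well 47 mm across, flaring to 59 mm at the rim, which is 12 mm above the floor and 65 mm across outside. A seated bottle's origin lies at this origin. At the start another bottle stands in it.
- collar_green: Green plastic collar pressed into the white rack, the well for the bottle with the green cap. Fixed. Origin: centre of the well's flat floor, 6 mm above the worktop; z up, y along the row of wells. Well 47 mm across, flaring to 59 mm at the rim, which is 12 mm above the floor and 65 mm across outside. A seated bottle's origin lies at this origin. At the start another bottle stands in it.
- collar_blue: Blue plastic collar pressed into the white rack, the well for the bottle with the blue cap. Fixed. Origin: centre of the well's flat floor, 6 mm above the worktop; z up, y along the row of wells. Well 47 mm across, flaring to 59 mm at the rim, which is 12 mm above the floor and 65 mm across outside. A seated bottle's origin lies at this origin. At the start another bottle stands in it.
- collar_grey: Grey plastic collar of the spare well in the same rack, same shape and origin as the coloured collars; empty at the start. The rack: a fixed white block 84 x 400 x 16 mm with five wells in a straight row, 70 mm between centres; which collar is where in the row varies. The fifth well, with a black collar, holds the amber bottle.
- bottle_amber: Amber glass bottle with a black cap, 38 mm across, 98 mm high, standing in the well with the black collar of the same rack: already in its place, not to be disturbed. Loose. Origin at the centre of its underside.
- beaker_small: Small clear plastic beaker, 46 x 52 mm, 49 mm high, empty, standing on the worktop on one long side of the rack, about 0.11 to 0.13 m from its middle line: leave it. Loose. Origin at the centre of its underside.
- weigh_boat: White square weighing boat, 57 x 57 mm, 16 mm high, on the worktop on the other long side of the rack, about 0.11 to 0.13 m from its middle line: leave it. Loose. Origin at the centre of its underside.
Mind the look-alikes: they are no part of the job. Of the things that look like the collar_green, the smallest one is meant.

How it is judged:
At the end, for the whole second after the job is handed in: Each of the three bottles stands in the well with the collar of its cap's colour: within 8 mm of the well's centre, its underside less than 3 mm above the well's floor, upright within 0.07 rad (4 degrees), released and at rest; the amber bottle stands upright (0.07 rad) within 12 mm of where it was (horizontal distance between bottle_red and collar_red below 0.008 m and z of bottle_red in the frame of collar_red below 0.003 m and angle between each of bottle_red, bottle_green, bottle_blue, bottle_amber's own z axis and vertical below 0.07 rad and linear speed of each of bottle_red, bottle_green, bottle_blue below 0.02 m/s and contact force between each of bottle_red, bottle_green, bottle_blue and the fingers below 0.1 N and horizontal distance between bottle_green and collar_green below 0.008 m and z of bottle_green in the frame of collar_green below 0.003 m and horizontal distance between bottle_blue and collar_blue below 0.008 m and z of bottle_blue in the frame of collar_blue below 0.003 m and distance of bottle_amber from where it was at the start of the episode below 0.012 m); the robot touches nothing.
It fails at once if a buffer bottle is knocked over (angle between any of bottle_red, bottle_green, bottle_blue's own z axis and vertical above 0.8 rad).
It fails at once if a buffer bottle is dropped or flung (faster than 0.6 m/s while no finger touches it) ((linear speed of bottle_red above 0.6 m/s and contact force between bottle_red and the fingers below 0.05 N) or (linear speed of bottle_green above 0.6 m/s and contact force between bottle_green and the fingers below 0.05 N) or (linear speed of bottle_blue above 0.6 m/s and contact force between bottle_blue and the fingers below 0.05 N)).
It fails at once if the amber bottle is lifted or tipped (distance of bottle_amber from where it was at the start of the episode above 0.02 m or angle between bottle_amber's own z axis and vertical above 0.3 rad).
It fails at once if the small beaker is shifted by more than 20 mm or tipped (distance of beaker_small from where it was at the start of the episode above 0.02 m or angle between beaker_small's own z axis and vertical above 0.4 rad).
It fails at once if the weighing boat is shifted by more than 20 mm (distance of weigh_boat from where it was at the start of the episode above 0.02 m).
It also fails if it takes over 99 s, if anything falls off the work surface, if the arm or the gripper's body presses on something with over 40 N, if the wrist force passes 120 N, or if a joint passes its speed limit or range.

## Working session

There is one attempt and no reset: what is moved stays moved. The work goes in short steps, Python scripts to look and compute and a tool call to move; the robot and the scene stay as the last step left them, time stands still between calls to the robot, and variables do not carry over. Pictures are saved under pics/ and viewed, at most 14 in all, crops included, and the job is handed in when it is done.

Besides the shell and the picture viewer there is one more tool, called after "Request:" as name(argument=value, ...), one argument or row to a line, values as JSON. apply_moves: Moves the arm, as the interface text tells. Its arguments: {"type":"object","properties":{"deltas":{"type":"array","items":{"type":"array"}},"squeeze":{"type":"number"}},"required":["deltas"]}

```bash
mkdir -p pics
cat > h.py <<'E'
import numpy as np, cv2
from station import bot
def shot(n):
    return bot.read_camera(n)
def save(p,name): cv2.imwrite('pics/'+name,p["color"][:,:,::-1])
def ray(p,u,v):
    K=np.array(p["intrinsics"]);T=np.array(p["pose"]);k=p["k1"]
    d=np.array([(u-K[0,2])/K[0,0],(v-K[1,2])/K[1,1]]);s=d.copy()
    for _ in range(30): s=d/(1+k*(s@s))
    return T[:3,3],T[:3,:3]@np.array([s[0],s[1],1])
def atz(p,u,v,z):
    o,d=ray(p,u,v); return o+d*(z-o[2])/d[2]
def proj(p,X):
    K=np.array(p["intrinsics"]);T=np.array(p["pose"]);c=T[:3,:3].T@(np.array(X)-T[:3,3])
    s=c[:2]/c[2];s=s*(1+p["k1"]*(s@s));return s*[K[0,0],K[1,1]]+[K[0,2],K[1,2]]
def tri(rs):
    A=0;b=0
    for o,d in rs:
        d=d/np.linalg.norm(d);P=np.eye(3)-np.outer(d,d);A=A+P;b=b+P@o
    return np.linalg.solve(A,b)
E
python3 - <<'E'
from h import *
np.set_printoptions(precision=3,suppress=True)
for n in("top","side"):
    p=shot(n);save(p,n+"0.png");print(n,p["pose"],p["intrinsics"],p["k1"])
    for t in "bottle_red bottle_green bottle_blue collar_red collar_green collar_blue collar_grey bottle_amber beaker_small weigh_boat".split():
        print(t,[(np.round(r["point"],3).tolist(),round(r["confidence"],2),proj(p,r["point"]).round().tolist()) for r in bot.look_for(p,t)])
o=bot.get_obs();print(o)
E
```

```text
top [[-0.022 -0.992  0.124  0.399]
 [-1.     0.022 -0.002 -0.045]
 [-0.001 -0.124 -0.992  0.881]
 [ 0.     0.     0.     1.   ]] [[499.661   0.    320.227]
 [  0.    499.661 233.557]
 [  0.      0.      1.   ]] -0.13590140017456764
bottle_red [([0.534, 0.082, 0.07], 0.86, [242.0, 215.0])]
bottle_green [([0.51, -0.052, 0.075], 0.61, [323.0, 227.0]), ([0.644, 0.039, 0.002], 0.47, [272.0, 161.0])]
bottle_blue [([0.501, -0.124, 0.071], 0.82, [367.0, 233.0]), ([0.649, 0.04, -0.0], 0.29, [271.0, 159.0])]
collar_red [([0.5, -0.122, 0.018], 0.73, [364.0, 237.0]), ([0.508, -0.051, 0.076], 0.33, [323.0, 229.0])]
collar_green [([0.364, 0.141, 0.009], 0.91, [214.0, 319.0]), ([0.328, -0.09, 0.008], 0.83, [348.0, 337.0]), ([0.527, 0.071, 0.014], 0.64, [253.0, 224.0])]
collar_blue [([0.511, -0.054, 0.014], 0.62, [325.0, 232.0])]
collar_grey [([0.531, 0.016, 0.005], 0.55, [284.0, 222.0])]
bottle_amber [([0.534, 0.147, 0.082], 0.74, [201.0, 215.0])]
beaker_small [([0.388, 0.009, 0.004], 0.82, [290.0, 303.0])]
weigh_boat [([0.643, 0.039, 0.003], 0.59, [271.0, 161.0]), ([0.497, -0.122, 0.068], 0.49, [3
[... 831 characters left out ...]
.535, 0.145, 0.075], 0.63, [304.0, 180.0])]
beaker_small [([0.39, -0.009, 0.038], 0.79, [255.0, 240.0])]
weigh_boat [([0.49, -0.044, 0.022], 0.73, [318.0, 247.0]), ([0.644, 0.046, 0.01], 0.68, [375.0, 221.0])]
{'t': 1.1, 'q': array([-1.284,  0.477,  0.022,  1.555, -0.011,  1.109, -0.083]), 'joint_vel': array([ 0.001, -0.   ,  0.001, -0.001,  0.002,  0.001,  0.001]), 'joint_torque': array([ -0.   , -59.633,   1.606, -28.155,   0.012,   0.002,  -0.   ]), 'eef_pos': array([0.26 , 0.623, 0.231]), 'tool_rot': array([ 0.   ,  0.196,  0.981, -0.   ]), 'contact_force': array([ 0.075, -0.303, -0.605]), 'torque': array([-0.031,  0.08 ,  0.065]), 'grasp_force': 0.0, 'gripper_width': 0.9995754989532867}
```

View pictures.

View pics/top0.png

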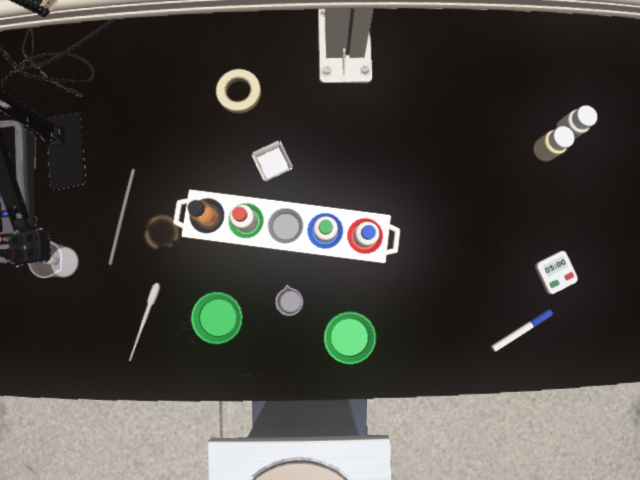

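View pics/side0.png

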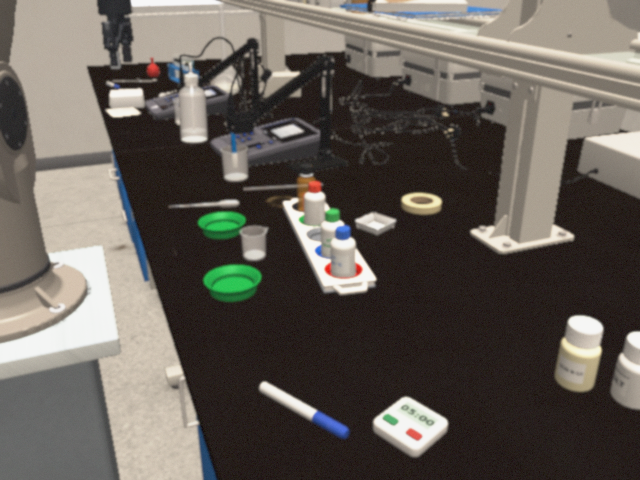

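Run:
```python
import cv2
a=cv2.imread('pics/top0.png')[180:360,170:400]
cv2.imwrite('pics/c1.png',cv2.resize(a,None,fx=3.3,fy=3.3,interpolation=cv2.INTER_CUBIC))
a=cv2.imread('pics/side0.png')[150:310,190:400]
cv2.imwrite('pics/c2.png',cv2.resize(a,None,fx=3.6,fy=3.6,interpolation=cv2.INTER_CUBIC))
```

```text
(no output)
```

View pics/c1.png

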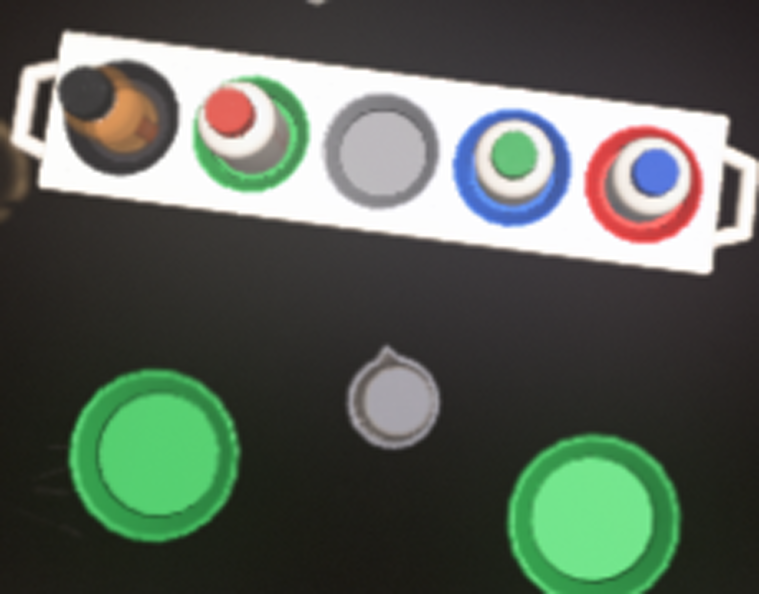

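View pics/c2.png

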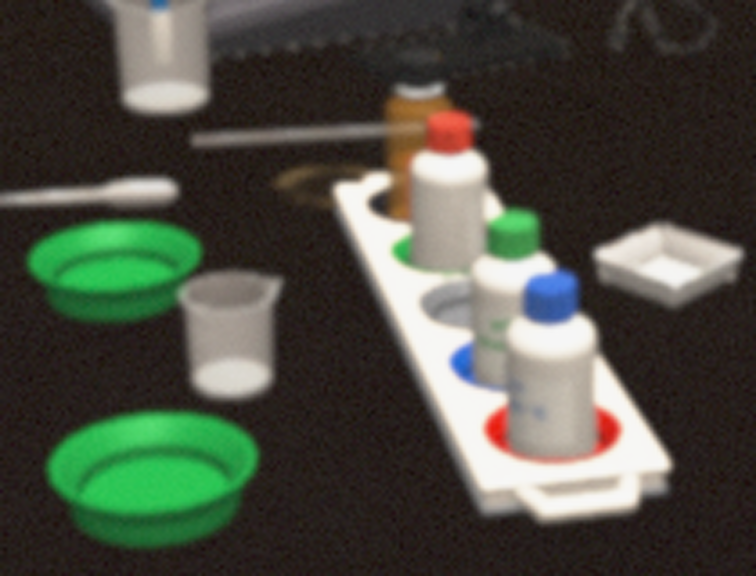

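The things that look like collar_green are the two big green dishes at top-picture (217,318) and (349,337), and the small ring in the white rack at (246,220). The ring is the smallest and sits in the rack, so it is the one meant, as the crop confirms. The row from +y is black (amber bottle), green (red bottle), grey (empty), blue (green bottle), red (blue bottle).

```bash
cat >> h.py <<'E'
from scipy.optimize import least_squares
HUE={'red':(0,8),'green':(50,80),'blue':(105,125)}
def cmask(p,c,roi):
    h=cv2.cvtColor(p["color"],cv2.COLOR_RGB2HSV);lo,hi=HUE[c]
    m=cv2.inRange(h,(lo,110,60),(hi,255,255))
    if c=='red': m|=cv2.inRange(h,(172,110,60),(180,255,255))
    r=np.zeros_like(m);x0,y0,x1,y1=roi;r[y0:y1,x0:x1]=m[y0:y1,x0:x1];return r
def blobs(m):
    n,l,s,c=cv2.connectedComponentsWithStats(m)
    return [(s[i,4],c[i],l==i) for i in range(1,n) if s[i,4]>25]
E
python3 - <<'E'
from h import *
np.set_printoptions(precision=4,suppress=True)
T=shot('top');S=shot('side')
cen={}
for c in HUE:
    bs=sorted(blobs(cmask(T,c,(180,185,400,270))),key=lambda b:-b[0])
    bt=sorted(blobs(cmask(S,c,(280,170,385,290))),key=lambda b:b[1][1])
    print(c,[(b[0],b[1]) for b in bs],[(b[0],b[1]) for b in bt])
    pts=np.concatenate([np.argwhere(b[2])[:,::-1] for b in bs if b[0]>.25*bs[0][0]]).astype(np.float32)
    hull=cv2.convexHull(pts)[:,0]
    W=np.array([atz(T,u,v,.018)[:2] for u,v in hull])
    f=least_squares(lambda q:np.hypot(*(W-q[:2]).T)-q[2],[*W.mean(0),.0325],loss='soft_l1',f_scale=.001)
    cen[c]=f.x[:2];print(' collar',f.x)
g=np.median([atz(T,285,226,.018)],axis=0)
# grey: hull of grey circle
roi=T["color"][200:255,262:310].astype(int);gm=((roi.max(2)-roi.min(2)<25)&(roi.mean(2)<215)&(roi.mean(2)>60)).astype(np.uint8)
b=max(blobs(gm),key=lambda b:b[0]);pts=(np.argwhere(b[2])[:,::-1]+[262,200]).astype(np.float32)
W=np.array([atz(T,u,v,.018)[:2] for u,v in cv2.convexHull(pts)[:,0]])
f=least_squares(lambda q:np.hypot(*(W-q[:2]).T)-q[2],[*W.mean(0),.0325],loss='soft_l1',f_scale=.001);cen['grey']=f.x[:2];print('grey',f.x)
idx={'green':1,'grey':0,'blue':-1,'red':-2}
r=least_squares(lambda q:np.concatenate([q[:2]+.07*idx[k]*np.array([-np.sin(q[2]),np.cos(q[2])])-cen[k] for k in idx]),[.52,.016,0])
print('rack',r.x,r.fun)
E
```

```text
red [(np.int32(437), array([363.0389, 237.5515])), (np.int32(155), array([239.2   , 213.5355]))] [(np.int32(141), array([314.773 , 186.0922])), (np.int32(58), array([328.1379, 268.8621])), (np.int32(59), array([357.8814, 269.4576]))]
 collar [ 0.52   -0.0211  0.1282]
green [(np.int32(294), array([249.1463, 224.432 ])), (np.int32(111), array([324.955 , 225.6126]))] [(np.int32(155), array([333.2516, 214.3097]))]
 collar [0.5076 0.0203 0.0829]
blue [(np.int32(428), array([324.3972, 233.0514])), (np.int32(139), array([368.0144, 231.8561]))] [(np.int32(174), array([343.2529, 231.7414])), (np.int32(40), array([318.225, 250.225]))]
 collar [ 0.5109 -0.0842  0.0539]
grey [0.5236 0.0146 0.031 ]
rack [0.5117 0.0172 0.1106] [-0.0036  0.0665 -0.0119  0.0026  0.0085  0.0318  0.0071 -0.1008]
```

```bash
cat > m.py <<'E'
from h import *
np.set_printoptions(precision=4,suppress=True)
T=shot('top');S=shot('side')
cen={}
def fit(P,hull,r0=.0325):
    W=np.array([atz(P,u,v,.018)[:2] for u,v in hull])
    f=least_squares(lambda q:np.hypot(*(W-q).T)-r0,W.mean(0),loss='soft_l1',f_scale=.001)
    return f.x,np.median(np.abs(f.fun))
for c in HUE:
    bs=sorted(blobs(cmask(T,c,(180,185,400,270))),key=lambda b:-b[0])
    bt=sorted(blobs(cmask(S,c,(280,170,385,290))),key=lambda b:-b[0])
    cen[c],e=fit(T,cv2.convexHull(np.argwhere(bs[0][2])[:,::-1].astype(np.float32))[:,0])
    cap=tri([ray(T,*bs[1][1]),ray(S,*bt[0][1])])
    print(c,'collar',cen[c],e,'cap',cap,'capT@.088',atz(T,*bs[1][1],.088),'capS@.084',atz(S,*bt[0][1],.084))
roi=T["color"][200:255,262:310].astype(int);gm=((roi.max(2)-roi.min(2)<25)&(roi.mean(2)<215)&(roi.mean(2)>60)).astype(np.uint8)
b=max(blobs(gm),key=lambda b:b[0])
cen['grey'],e=fit(T,cv2.convexHull((np.argwhere(b[2])[:,::-1]+[262,200]).astype(np.float32))[:,0]);print('grey',cen['grey'],e)
idx={'green':1,'grey':0,'blue':-1,'red':-2}
r=least_squares(lambda q:np.concatenate([q[:2]+.07*idx[k]*np.array([-np.sin(q[2]),np.cos(q[2])])-cen[k] for k in idx]),[.52,.016,0])
print('rack',r.x,r.fun)
for k in idx: print(k,r.x[:2]+.07*idx[k]*np.array([-np.sin(r.x[2]),np.cos(r.x[2])]))
# height check: grey collar centre and rim height from both views
print('grey tri',proj(S,[*cen['grey'],.018]),proj(T,[*cen['grey'],.018]))
E
python3 m.py
python3 - <<'E'
from h import *
S=shot('side');a=S["color"][150:310,250:400,::-1]
cv2.imwrite('pics/c3.png',cv2.resize(a,None,fx=3.7,fy=3.7,interpolation=cv2.INTER_CUBIC))
E
```

```text
red collar [ 0.5022 -0.1226] 0.0015044837115100983 cap [0.535  0.0844 0.0831] capT@.088 [0.5342 0.0836 0.088 ] capS@.084 [0.5342 0.0821 0.084 ]
green collar [0.5364 0.0852] 0.001949393387402014 cap [ 0.5124 -0.0545  0.0828] capT@.088 [ 0.5113 -0.0543  0.088 ] capS@.084 [ 0.5117 -0.0571  0.084 ]
blue collar [ 0.512  -0.0547] 0.0020195068697490305 cap [ 0.501  -0.1237  0.0819] capT@.088 [ 0.4997 -0.1229  0.088 ] capS@.084 [ 0.4996 -0.128   0.084 ]
grey [0.5239 0.0152] 0.0013619714904902457
rack [ 0.5243  0.0153 -0.1636] [-0.0007 -0.0009  0.0004  0.0001  0.001   0.0009 -0.0007 -0.0002]
green [0.5357 0.0844]
grey [0.5243 0.0153]
blue [ 0.5129 -0.0538]
red [ 0.5015 -0.1228]
grey tri [323.1526 232.6788] [284.6836 225.0195]
```

Request:
apply_moves(
  deltas=[
    [0,[-0.9,-0.76,0],0.107],
    [0,[-0.9,-0.76,0],0.107],
    [0,[-0.9,-0.76,0],0.107],
    [0,[-0.9,-0.76,0],0.107],
    [0,[-0.9,-0.76,0],0.107],
    [0,[-0.9,-0.76,0],0.107],
    [0,[-0.9,-0.76,0],0.107],
  ],
  squeeze=30,
)

```text
t: 2.05
eef_pos: [0.3677, 0.4132, 0.2317]
tool_rot: [-0.0, 0.509, 0.861, 0.0]
contact_force: [0.2, 0.5, 0.5]
gripper_width: 0.999
grasp_force: 0.0
```

```bash
cat > go.py <<'E'
import sys
from h import *
from scipy.spatial.transform import Rotation as R
o=bot.get_obs();q=o["tool_rot"];M=R.from_quat([q[1],q[2],q[3],q[0]]).as_matrix()
W={'green':(.5357,.0844),'grey':(.5243,.0153),'blue':(.5129,-.0538),'red':(.5015,-.1228)}
x,y=W[sys.argv[1]];z=float(sys.argv[2])
d=M.T@(np.array([x,y,z])-o["eef_pos"])/.2
a=np.arctan2(M[1,1],M[0,1]);e=(a+.1636+np.pi/2)%np.pi-np.pi/2
print('t',o["t"],'pos',o["eef_pos"].round(4),'shift',d.round(4),'turn',round(e/2/np.pi,4),'tilt',M[:,2].round(3),'grip',o["gripper_width"],o["grasp_force"],o["contact_force"].round(1))
E
python3 go.py green .2
```

```text
t 2.05 pos [0.3677 0.4132 0.2317] shift [-1.8455 -0.056   0.1573] turn 0.106 tilt [ 0.     0.001 -1.   ] grip 0.9993941811700724 0.0 [0.2 0.5 0.5]
```

Request:
apply_moves(
  deltas=[
    [0,[-0.92,-0.03,0],0.106],
    [0,[-0.92,-0.03,0],0.106],
    [0,[-0.92,-0.03,0],0.106],
    [0,[-0.92,-0.03,0],0.106],
    [0,[-0.92,-0.03,0],0.106],
    [0,[-0.92,-0.03,0],0.106],
  ],
)

```text
t: 2.65
eef_pos: [0.451, 0.2504, 0.2314]
tool_rot: [-0.0, 0.762, 0.648, 0.0]
contact_force: [0.1, 0.2, -0.0]
gripper_width: 0.998
grasp_force: 0.0
```

```bash
python3 go.py green .15
```

```text
t 2.65 pos [0.451  0.2504 0.2314] shift [-0.7511  0.5518  0.4067] turn 0.0003 tilt [ 0.     0.001 -1.   ] grip 0.9982135371066658 0.0 [ 0.1  0.2 -0. ]
```

Request:
apply_moves(
  deltas=[
    [0,[-0.75,0.552,0.3],0],
    [0,[-0.75,0.552,0.3],0],
    [0,[-0.75,0.552,0.3],0],
    [0,[-0.75,0.552,0.3],0],
    [0,[-0.75,0.552,0.3],0],
    [0,[-0.75,0.552,0.3],0],
  ],
)

```text
t: 3.25
eef_pos: [0.5357, 0.0847, 0.1707]
tool_rot: [-0.0, 0.761, 0.648, -0.0]
contact_force: [0.2, 0.6, -0.1]
gripper_width: 1.001
grasp_force: 0.0
```

```bash
python3 go.py green .032
```

```text
t 3.25 pos [0.5357 0.0847 0.1707] shift [-0.0012  0.0011  0.6934] turn 0.0006 tilt [-0.001 -0.    -1.   ] grip 1.0012665320617342 0.0 [ 0.2  0.6 -0.1]
```

Request:
apply_moves(
  deltas=[
    [0,[0,0,0.17],0],
    [0,[0,0,0.34],0],
    [0,[0,0,0.5],0],
    [0,[0,0,0.62],0],
    [0,[0,0,0.69],0],
    [0,[0,0,0.69],0],
    [0,[0,0,0.69],0],
  ],
)

```text
t: 3.95
eef_pos: [0.5361, 0.0849, 0.034]
tool_rot: [-0.0, 0.761, 0.648, 0.001]
contact_force: [1.0, -1.1, 0.5]
gripper_width: 0.998
grasp_force: 0.0
```

```bash
python3 go.py green .032
python3 - <<'E'
from h import *
a=shot('top')["color"][170:290,160:340,::-1];b=shot('side')["color"][140:260,240:420,::-1]
cv2.imwrite('pics/d1.png',cv2.resize(np.vstack([a,b]),None,fx=2.5,fy=2.5,interpolation=cv2.INTER_CUBIC))
E
```

```text
t 3.95 pos [0.5361 0.0849 0.034 ] shift [-0.003  -0.0013  0.01  ] turn 0.0005 tilt [ 0.001  0.001 -1.   ] grip 0.9979425542819312 0.0 [ 1.  -1.1  0.5]
```

View pics/d1.png

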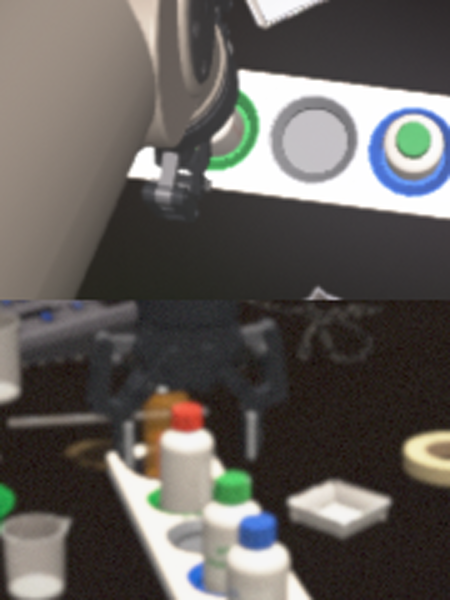

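The picture shows the fingers straddling the red-capped bottle, at crop columns 128 and 250 with the bottle at 187. I'll close now.

Request:
apply_moves(
  deltas=[
    [0.3,[0,0,0],0],
    [0.5,[0,0,0],0],
    [0.7,[0,0,0],0],
    [0.7,[0,0,0],0],
    [0.7,[0,0,0],0],
    [0.7,[0,0,0],0],
    [0.7,[0,0,0],0],
    [0.7,[0,0,0],0],
  ],
  squeeze=30,
)

```text
t: 4.85
eef_pos: [0.5357, 0.0837, 0.0338]
tool_rot: [-0.0, 0.762, 0.647, 0.0]
contact_force: [-1.5, -0.2, 5.1]
gripper_width: 0.45
grasp_force: 29.7
```

Request:
apply_moves(
  deltas=[
    [0.7,[0,0,-0.07],0],
    [0.7,[0,0,-0.16],0],
    [0.7,[0,0,-0.22],0],
    [0.7,[-0.12,0,-0.22],0],
    [0.7,[-0.25,0,-0.22],0],
    [0.7,[-0.35,0,-0.22],0],
    [0.7,[-0.35,0,-0.22],0],
    [0.7,[-0.35,0,-0.22],0],
    [0.7,[-0.35,0,-0.14],0],
    [0.7,[-0.35,0,-0.06],0],
    [0.7,[-0.35,0,-0.06],0],
  ],
)

```text
t: 5.95
eef_pos: [0.5231, 0.0161, 0.0439]
tool_rot: [-0.001, 0.761, 0.648, -0.001]
contact_force: [0.0, 0.4, -0.4]
gripper_width: 0.449
grasp_force: 30.8
```

```bash
python3 go.py grey .034
python3 - <<'E'
from h import *
b=shot('side');t=shot('top')
print([blobs(cmask(b,'red',(280,150,385,290)))[0][:2]])
cv2.imwrite('pics/d2.png',cv2.resize(np.vstack([t["color"][170:290,200:380,::-1],b["color"][150:290,240:420,::-1]]),None,fx=2.3,fy=2.3,interpolation=cv2.INTER_CUBIC))
E
```

```text
t 5.95 pos [0.5231 0.0161 0.0439] shift [-0.0032  0.0066  0.0494] turn 0.0006 tilt [-0.003  0.    -1.   ] grip 0.448596376851425 30.777369851712137 [ 0.   0.4 -0.4]
[(np.int32(187), array([322.37967914, 193.19786096]))]
```

View pics/d2.png

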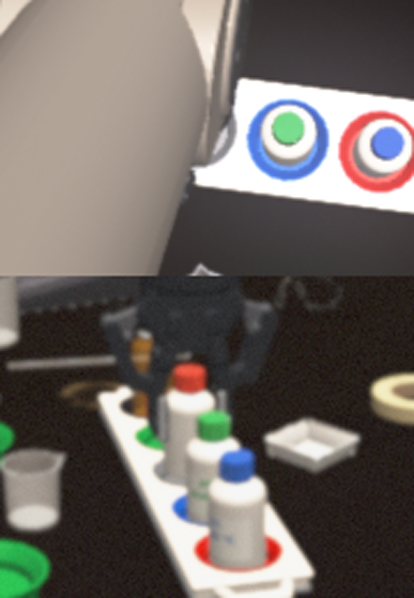

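The red bottle hangs upright just inside the grey well. I'll lower it and release.

Request:
apply_moves(
  deltas=[
    [0.7,[0,0,0.03],0],
    [0.7,[0,0,0.055],0],
    [0.7,[0,0,0.055],0],
    [0.7,[0,0,0.055],0],
  ],
)

```text
t: 6.45
eef_pos: [0.5242, 0.0146, 0.0343]
tool_rot: [-0.0, 0.762, 0.647, -0.0]
contact_force: [-0.0, -1.0, -1.3]
gripper_width: 0.448
grasp_force: 30.8
```

Request:
apply_moves(
  deltas=[
    [0.7,[0,0,0.005],0],
    [0.7,[0,0,0.01],0],
    [0.7,[0,0,0.01],0],
  ],
)

```text
t: 6.75
eef_pos: [0.5244, 0.0145, 0.0338]
tool_rot: [-0.0, 0.762, 0.647, 0.0]
contact_force: [-4.0, 0.5, 17.4]
gripper_width: 0.452
grasp_force: 33.1
```

Contact with the floor. Release and rise.

Request:
apply_moves(
  deltas=[
    [0.48,[0,0,-0.005],0],
    [0.4,[0,0,-0.005],0],
    [0.2,[0,0,-0.005],0],
    [0,[0,0,-0.005],0],
    [0,[0,0,-0.005],0],
    [0,[0,0,-0.005],0],
    [0,[0,0,-0.15],0],
    [0,[0,0,-0.35],0],
    [0,[0,0,-0.5],0],
    [0,[-0.2,0,-0.5],0],
    [0,[-0.35,0,-0.5],0],
    [0,[-0.35,0,-0.5],0],
  ],
)

```text
t: 7.95
eef_pos: [0.5119, -0.0592, 0.1328]
tool_rot: [0.001, 0.764, 0.645, -0.0]
contact_force: [-1.5, 0.1, 0.4]
gripper_width: 0.999
grasp_force: 0.0
```

```bash
python3 go.py blue .034
python3 - <<'E'
from h import *
b=shot('side')
for c in HUE:print(c,[(x[0],x[1]) for x in blobs(cmask(b,c,(280,150,385,290)))])
print('red expected cap px',proj(b,[.5243,.0153,.084]))
E
```

```text
t 7.95 pos [ 0.5119 -0.0592  0.1328] shift [0.028  0.     0.4941] turn -0.0008 tilt [ 0.    -0.002 -1.   ] grip 0.9992440791308594 0.0 [-1.5  0.1  0.4]
red [(np.int32(188), array([323.44680851, 198.75      ])), (np.int32(59), array([328.08474576, 268.89830508])), (np.int32(59), array([357.88135593, 269.45762712]))]
green [(np.int32(139), array([333.30215827, 214.6618705 ])), (np.int32(99), array([306.44444444, 219.22222222]))]
blue [(np.int32(175), array([343.27428571, 231.69714286])), (np.int32(40), array([318.225, 250.225]))]
red expected cap px [323.30597435 198.75595042]
```

Request:
apply_moves(
  deltas=[
    [0,[0,0,0],0],
    [0,[0,0,0.1],0],
    [0,[0,0,0.25],0],
    [0,[0,0,0.4],0],
    [0,[0,0,0.495],0],
    [0,[0,0,0.495],0],
    [0,[0,0,0.495],0],
  ],
)

```text
t: 8.7
eef_pos: [0.5131, -0.0537, 0.0333]
tool_rot: [-0.0, 0.762, 0.648, -0.0]
contact_force: [0.0, 0.2, 0.6]
gripper_width: 0.998
grasp_force: 0.0
```

```bash
python3 go.py blue .034
```

```text
t 8.7 pos [ 0.5131 -0.0537  0.0333] shift [-0.0008 -0.0009 -0.0036] turn 0.0004 tilt [-0.001  0.    -1.   ] grip 0.9983128175144166 0.0 [0.  0.2 0.6]
```

Request:
apply_moves(
  deltas=[
    [0.3,[0,0,0],0],
    [0.5,[0,0,0],0],
    [0.7,[0,0,0],0],
    [0.7,[0,0,0],0],
    [0.7,[0,0,0],0],
    [0.7,[0,0,0],0],
    [0.7,[0,0,0],0],
    [0.7,[0,0,0],0],
  ],
)

```text
t: 9.5
eef_pos: [0.5137, -0.0544, 0.0342]
tool_rot: [0.0, 0.762, 0.647, 0.001]
contact_force: [-1.6, 1.4, 4.9]
gripper_width: 0.452
grasp_force: 29.7
```

Request:
apply_moves(
  deltas=[
    [0.7,[0,0,-0.08],0],
    [0.7,[0,0,-0.2],0],
    [0.7,[0,0,-0.36],0],
    [0.7,[0,0,-0.5],0],
    [0.7,[0,0,-0.6],0],
    [0.7,[0,0,-0.6],0],
    [0.7,[0,0,-0.6],0],
  ],
)

```text
t: 10.2
eef_pos: [0.5129, -0.0543, 0.1534]
tool_rot: [0.0, 0.762, 0.648, 0.0]
contact_force: [-1.0, 0.9, -2.2]
gripper_width: 0.455
grasp_force: 30.7
```

Request:
apply_moves(
  deltas=[
    [0.7,[0.1,0,0],0],
    [0.7,[0.25,0,0],0],
    [0.7,[0.42,0,0],0],
    [0.7,[0.57,0,0],0],
    [0.7,[0.67,0,0],0],
    [0.7,[0.7,0,0],0],
    [0.7,[0.7,0,0],0],
    [0.7,[0.7,0,0],0],
    [0.7,[0.7,0,0],0],
  ],
)

```text
t: 11.1
eef_pos: [0.5353, 0.0818, 0.1531]
tool_rot: [0.0, 0.763, 0.647, -0.0]
contact_force: [-0.5, 0.1, -0.9]
gripper_width: 0.454
grasp_force: 30.7
```

```bash
python3 go.py green .034
```

```text
t 11.1 pos [0.5353 0.0818 0.1531] shift [1.360e-02 3.000e-04 5.955e-01] turn -0.0002 tilt [-0.001 -0.001 -1.   ] grip 0.45428494251854074 30.69418738799868 [-0.5  0.1 -0.9]
```

Request:
apply_moves(
  deltas=[
    [0.7,[0.005,0,0.12],0],
    [0.7,[0.005,0,0.28],0],
    [0.7,[0.005,0,0.42],0],
    [0.7,[0.005,0,0.5],0],
    [0.7,[0.005,0,0.55],0],
    [0.7,[0.005,0,0.575],0],
    [0.7,[0.005,0,0.595],0],
    [0.7,[0.005,0,0.6],0],
    [0.7,[0.005,0,0.6],0],
  ],
)

```text
t: 12.0
eef_pos: [0.5363, 0.0844, 0.0343]
tool_rot: [0.0, 0.762, 0.647, 0.001]
contact_force: [-1.6, -1.0, 4.0]
gripper_width: 0.454
grasp_force: 31.0
```

```bash
python3 go.py green .034
python3 - <<'E'
from h import *
b=shot('side')
print([(x[0],x[1]) for x in blobs(cmask(b,'green',(280,150,385,290)))],proj(b,[.5357,.0844,.084]))
cv2.imwrite('pics/d3.png',cv2.resize(b["color"][150:290,240:420,::-1],None,fx=3,fy=3,interpolation=cv2.INTER_CUBIC))
E
```

```text
t 12.0 pos [0.5363 0.0844 0.0343] shift [-0.0003 -0.003   0.0014] turn 0.0001 tilt [ 0.001  0.    -1.   ] grip 0.45393693047718664 30.950508654786972 [-1.6 -1.   4. ]
[(np.int32(112), array([314.55357143, 186.04464286])), (np.int32(27), array([302.2962963 , 219.22222222]))] [315.04661385 185.57175886]
```

View pics/d3.png

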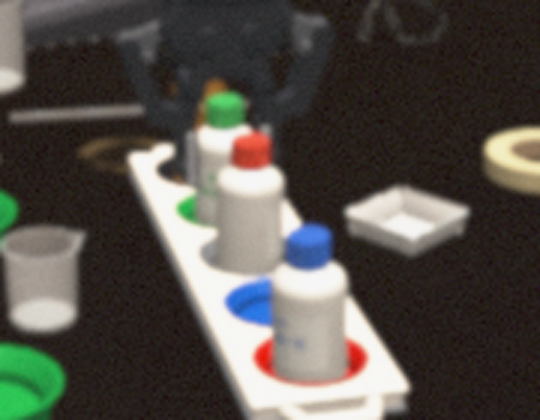

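Green stands in the green well (cap at crop (225,108)) and contact is felt. I'll release and go to the blue bottle in the red well, 0.21 m away.

Request:
apply_moves(
  deltas=[
    [0.48,[0,0,0],0],
    [0.4,[0,0,0],0],
    [0.2,[0,0,0],0],
    [0,[0,0,0],0],
    [0,[0,0,0],0],
    [0,[0,0,0],0],
    [0,[0,0,-0.15],0],
    [0,[0,0,-0.35],0],
    [0,[0,0,-0.55],0],
    [0,[0,0,-0.6],0],
    [0,[0,0,-0.6],0],
  ],
)

```text
t: 13.15
eef_pos: [0.5368, 0.085, 0.1549]
tool_rot: [0.001, 0.762, 0.647, 0.002]
contact_force: [-0.5, 0.2, -0.8]
gripper_width: 0.997
grasp_force: 0.0
```

Request:
apply_moves(
  deltas=[
    [0,[-0.2,0,0],0],
    [0,[-0.4,0,0],0],
    [0,[-0.6,0,0],0],
    [0,[-0.8,0,0],0],
    [0,[-0.95,0,0],0],
    [0,[-1.0,0,0],0],
    [0,[-1.0,0,0],0],
    [0,[-1.0,0,0],0],
    [0,[-1.0,0,0],0],
  ],
)

```text
t: 14.05
eef_pos: [0.5037, -0.1108, 0.1527]
tool_rot: [-0.001, 0.761, 0.649, -0.0]
contact_force: [-0.1, -0.6, -0.2]
gripper_width: 1.003
grasp_force: 0.0
```

```bash
python3 go.py red .034
```

```text
t 14.05 pos [ 0.5037 -0.1108  0.1527] shift [-0.0615 -0.0006  0.5937] turn 0.0007 tilt [-0.001  0.001 -1.   ] grip 1.0027492944778769 0.0 [-0.1 -0.6 -0.2]
```

Request:
apply_moves(
  deltas=[
    [0,[-0.055,0,0],0],
    [0,[-0.055,0,0.1],0],
    [0,[-0.055,0,0.25],0],
    [0,[-0.055,0,0.4],0],
    [0,[-0.055,0,0.53],0],
    [0,[-0.055,0,0.595],0],
    [0,[-0.055,0,0.595],0],
    [0,[-0.055,0,0.595],0],
  ],
)

```text
t: 14.85
eef_pos: [0.5022, -0.1239, 0.0349]
tool_rot: [0.0, 0.762, 0.647, 0.0]
contact_force: [0.4, -0.5, 0.5]
gripper_width: 1.001
grasp_force: 0.0
```

```bash
python3 go.py red .034
python3 - <<'E'
from h import *
b=shot('side')
for c in HUE:print(c,[(x[0],x[1]) for x in blobs(cmask(b,c,(280,150,385,290)))])
E
```

```text
t 14.85 pos [ 0.5022 -0.1239  0.0349] shift [ 0.0048 -0.0042  0.0046] turn 0.0002 tilt [ 0.001 -0.    -1.   ] grip 1.0014820647004685 0.0 [ 0.4 -0.5  0.5]
red [(np.int32(59), array([328.08474576, 268.89830508])), (np.int32(59), array([357.88135593, 269.45762712]))]
green [(np.int32(112), array([314.32142857, 186.14285714]))]
blue [(np.int32(187), array([343.12834225, 231.34759358])), (np.int32(149), array([324.18120805, 250.54362416]))]
```

Request:
apply_moves(
  deltas=[
    [0.3,[0,0,0],0],
    [0.5,[0,0,0],0],
    [0.7,[0,0,0],0],
    [0.7,[0,0,0],0],
    [0.7,[0,0,0],0],
    [0.7,[0,0,0],0],
    [0.7,[0,0,0],0],
    [0.7,[0,0,0],0],
  ],
)

```text
t: 15.7
eef_pos: [0.5022, -0.1237, 0.0351]
tool_rot: [0.0, 0.762, 0.647, 0.001]
contact_force: [-1.8, 0.3, 7.2]
gripper_width: 0.454
grasp_force: 29.5
```

Request:
apply_moves(
  deltas=[
    [0.7,[0,0,-0.07],0],
    [0.7,[0,0,-0.16],0],
    [0.7,[0,0,-0.22],0],
    [0.7,[0.1,0,-0.22],0],
    [0.7,[0.22,0,-0.22],0],
    [0.7,[0.31,0,-0.22],0],
    [0.7,[0.35,0,-0.22],0],
    [0.7,[0.35,0,-0.22],0],
    [0.7,[0.35,0,-0.22],0],
    [0.7,[0.35,0,-0.22],0],
  ],
)

```text
t: 16.7
eef_pos: [0.5127, -0.0559, 0.0784]
tool_rot: [0.0, 0.763, 0.647, -0.0]
contact_force: [0.1, -1.1, -0.9]
gripper_width: 0.453
grasp_force: 30.4
```

```bash
python3 go.py blue .034
```

```text
t 16.7 pos [ 0.5127 -0.0559  0.0784] shift [ 0.0104 -0.0006  0.2221] turn -0.0001 tilt [-0.    -0.001 -1.   ] grip 0.45311822147297925 30.444331280887127 [ 0.1 -1.1 -0.9]
```

Request:
apply_moves(
  deltas=[
    [0.7,[0.005,0,0.06],0],
    [0.7,[0.005,0,0.12],0],
    [0.7,[0.005,0,0.17],0],
    [0.7,[0.005,0,0.2],0],
    [0.7,[0.005,0,0.215],0],
    [0.7,[0.005,0,0.222],0],
    [0.7,[0.005,0,0.222],0],
  ],
)

```text
t: 17.4
eef_pos: [0.5122, -0.0538, 0.0351]
tool_rot: [-0.001, 0.762, 0.647, -0.0]
contact_force: [-8.4, 1.9, 21.4]
gripper_width: 0.454
grasp_force: 32.6
```

```bash
python3 go.py blue .034
python3 - <<'E'
from h import *
b=shot('side')
print([(x[0],x[1]) for x in blobs(cmask(b,'blue',(280,150,385,290)))],proj(b,[.5129,-.0538,.083]))
E
```

```text
t 17.4 pos [ 0.5122 -0.0538  0.0351] shift [0.0004 0.0033 0.0052] turn 0.0001 tilt [-0.002  0.002 -1.   ] grip 0.45395808012290967 32.60785203427076 [-8.4  1.9 21.4]
[(np.int32(149), array([332.46979866, 214.88590604])), (np.int32(30), array([317.63333333, 250.13333333])), (np.int32(45), array([345.97777778, 250.46666667]))] [332.57353557 214.10668167]
```

Request:
apply_moves(
  deltas=[
    [0.7,[0,0,-0.005],0],
    [0.48,[0,0,-0.005],0],
    [0.4,[0,0,-0.005],0],
    [0.2,[0,0,-0.005],0],
    [0,[0,0,-0.005],0],
    [0,[0,0,-0.005],0],
    [0,[0,0,-0.005],0],
    [0,[0,0,-0.15],0],
    [0,[0,0,-0.35],0],
    [0,[0,0,-0.5],0],
    [0,[0,0,-0.5],0],
  ],
)

```text
t: 18.55
eef_pos: [0.5158, -0.0539, 0.1375]
tool_rot: [0.002, 0.762, 0.647, 0.003]
contact_force: [0.4, 0.3, -0.0]
gripper_width: 1.002
grasp_force: 0.0
```

Request:
apply_moves(
  deltas=[
    [0,[0.1,0,0],0],
    [0,[0.22,0,0],0],
    [0,[0.31,0,0],0],
    [0,[0.35,0,0],0],
    [0,[0.35,0,0],0],
    [0,[0.35,0,0],0],
    [0,[0.35,0,0],0],
  ],
)

```text
t: 19.25
eef_pos: [0.5241, 0.0142, 0.1338]
tool_rot: [0.0, 0.763, 0.647, -0.0]
contact_force: [-0.2, 0.5, 1.4]
gripper_width: 1.001
grasp_force: 0.0
```

```bash
python3 go.py grey .034
```

```text
t 19.25 pos [0.5241 0.0142 0.1338] shift [5.900e-03 2.000e-04 4.987e-01] turn -0.0001 tilt [-0.    -0.001 -1.   ] grip 1.0009136292063532 0.0 [-0.2  0.5  1.4]
```

Request:
apply_moves(
  deltas=[
    [0,[0,0,0.1],0],
    [0,[0,0,0.25],0],
    [0,[0,0,0.4],0],
    [0,[0,0,0.495],0],
    [0,[0,0,0.495],0],
    [0,[0,0,0.495],0],
  ],
)

```text
t: 19.85
eef_pos: [0.5245, 0.0146, 0.0352]
tool_rot: [0.0, 0.763, 0.647, -0.0]
contact_force: [-0.2, 0.3, 0.0]
gripper_width: 1.001
grasp_force: 0.0
```

Request:
apply_moves(
  deltas=[
    [0.3,[0,0,0],0],
    [0.5,[0,0,0],0],
    [0.7,[0,0,0],0],
    [0.7,[0,0,0],0],
    [0.7,[0,0,0],0],
    [0.7,[0,0,0],0],
    [0.7,[0,0,0],0],
    [0.7,[0,0,0],0],
  ],
)

```text
t: 20.65
eef_pos: [0.5248, 0.0157, 0.0359]
tool_rot: [0.0, 0.762, 0.647, 0.001]
contact_force: [-1.3, 0.8, 6.9]
gripper_width: 0.453
grasp_force: 29.5
```

Request:
apply_moves(
  deltas=[
    [0.7,[0,0,-0.08],0],
    [0.7,[0,0,-0.2],0],
    [0.7,[0,0,-0.36],0],
    [0.7,[0,0,-0.5],0],
    [0.7,[0,0,-0.6],0],
    [0.7,[0,0,-0.6],0],
    [0.7,[0,0,-0.6],0],
  ],
)

```text
t: 21.35
eef_pos: [0.5243, 0.0158, 0.155]
tool_rot: [-0.0, 0.762, 0.648, 0.0]
contact_force: [-0.1, 0.1, -1.5]
gripper_width: 0.45
grasp_force: 31.0
```

```bash
python3 go.py red .034
```

```text
t 21.35 pos [0.5243 0.0158 0.155 ] shift [-0.7027 -0.0011  0.6045] turn 0.0003 tilt [ 0.001  0.001 -1.   ] grip 0.45004582897743406 31.009160503163002 [-0.1  0.1 -1.5]
```

Request:
apply_moves(
  deltas=[
    [0.7,[-0.1,0,0],0],
    [0.7,[-0.25,0,0],0],
    [0.7,[-0.42,0,0],0],
    [0.7,[-0.57,0,0],0],
    [0.7,[-0.67,0,0],0],
    [0.7,[-0.7,0,0],0],
    [0.7,[-0.7,0,0],0],
    [0.7,[-0.7,0,0],0],
    [0.7,[-0.7,0,0],0],
    [0.7,[-0.7,0,0],0],
  ],
)

```text
t: 22.35
eef_pos: [0.502, -0.1214, 0.1547]
tool_rot: [-0.0, 0.761, 0.648, 0.0]
contact_force: [0.4, -0.2, -0.5]
gripper_width: 0.448
grasp_force: 31.0
```

Request:
apply_moves(
  deltas=[
    [0.7,[0,0,0.12],0],
    [0.7,[0,0,0.28],0],
    [0.7,[0,0,0.42],0],
    [0.7,[0,0,0.5],0],
    [0.7,[0,0,0.55],0],
    [0.7,[0,0,0.575],0],
    [0.7,[0,0,0.59],0],
    [0.7,[0,0,0.59],0],
    [0.7,[0,0,0.59],0],
  ],
)

```text
t: 23.25
eef_pos: [0.5024, -0.1226, 0.0375]
tool_rot: [0.0, 0.762, 0.647, 0.0]
contact_force: [0.0, -1.2, -0.9]
gripper_width: 0.445
grasp_force: 31.0
```

```bash
python3 go.py red .034
python3 - <<'E'
from h import *
b=shot('side')
print([(x[0],x[1]) for x in blobs(cmask(b,'red',(280,150,385,290)))],proj(b,[.5015,-.1228,.083]))
E
```

```text
t 23.25 pos [ 0.5024 -0.1226  0.0375] shift [-0.0015 -0.0041  0.0177] turn 0.0002 tilt [ 0.001 -0.    -1.   ] grip 0.4449542288146611 31.00278461293783 [ 0.  -1.2 -0.9]
[(np.int32(200), array([344.22 , 230.015])), (np.int32(54), array([327.85185185, 268.66666667])), (np.int32(74), array([357.22972973, 269.55405405]))] [343.02308002 230.84052495]
```

Request:
apply_moves(
  deltas=[
    [0.7,[0,0,0.005],0],
    [0.7,[0,0,0.01],0],
    [0.7,[0,0,0.012],0],
    [0.7,[0,0,0.012],0],
  ],
)

```text
t: 23.7
eef_pos: [0.5022, -0.1227, 0.0358]
tool_rot: [-0.0, 0.762, 0.647, 0.001]
contact_force: [-3.6, 0.7, 14.7]
gripper_width: 0.446
grasp_force: 33.0
```

Contact with the floor. Release and rise.

Request:
apply_moves(
  deltas=[
    [0.48,[0,0,-0.003],0],
    [0.4,[0,0,-0.003],0],
    [0.2,[0,0,-0.003],0],
    [0,[0,0,-0.003],0],
    [0,[0,0,-0.003],0],
    [0,[0,0,-0.003],0],
    [0,[0,0,-0.15],0],
    [0,[0,0,-0.35],0],
    [0,[0,0,-0.6],0],
    [0,[0,0,-0.8],0],
    [0,[0,0,-0.9],0],
    [0,[0,0,-0.9],0],
  ],
)

```text
t: 24.9
eef_pos: [0.5037, -0.123, 0.2175]
tool_rot: [0.002, 0.762, 0.647, 0.002]
contact_force: [-0.7, 0.3, -0.1]
gripper_width: 0.996
grasp_force: 0.0
```

Request:
apply_moves(
  deltas=[
    [0,[-0.2,0,0],0],
    [0,[-0.4,0,0],0],
    [0,[-0.6,0,0],0],
    [0,[-0.8,0,0],0],
    [0,[-1.0,0,0],0],
    [0,[-1.0,0,0],0],
    [0,[-1.0,0,0],0],
    [0,[-1.0,0,0],0],
  ],
)

```text
t: 25.7
eef_pos: [0.4695, -0.3185, 0.2134]
tool_rot: [-0.001, 0.762, 0.648, -0.0]
contact_force: [0.1, 0.5, 0.5]
gripper_width: 0.999
grasp_force: 0.0
```

```bash
sed -i 's/bs=sorted(blobs(cmask(T,c,(180,185,400,270)))/bs=sorted(blobs(cmask(T,c,(180,185,400,270)))/' m.py; python3 m.py
python3 - <<'E'
from h import *
t=shot('top');b=shot('side')
cv2.imwrite('pics/e1.png',cv2.resize(np.vstack([t["color"][140:340,170:410,::-1],b["color"][150:310,200:440,::-1]]),None,fx=1.65,fy=1.65,interpolation=cv2.INTER_CUBIC))
E
```

```text
red collar [ 0.5022 -0.1226] 0.0015044837115100983 cap [ 0.5027 -0.1237  0.0825] capT@.088 [ 0.5014 -0.1229  0.088 ] capS@.084 [ 0.502  -0.1268  0.084 ]
green collar [0.5364 0.0856] 0.001782131945148169 cap [0.5352 0.0851 0.083 ] capT@.088 [0.5346 0.0842 0.088 ] capS@.084 [0.534  0.0824 0.084 ]
blue collar [ 0.5123 -0.0549] 0.0019592005884632897 cap [ 0.512  -0.0539  0.0823] capT@.088 [ 0.5106 -0.0536  0.088 ] capS@.084 [ 0.511  -0.0577  0.084 ]
grey [0.5239 0.0155] 0.0012593611258476384
rack [ 0.5244  0.0154 -0.1629] [-0.0007 -0.0011  0.0005 -0.0001  0.0008  0.0013 -0.0005 -0.0001]
green [0.5357 0.0845]
grey [0.5244 0.0154]
blue [ 0.513  -0.0537]
red [ 0.5017 -0.1227]
grey tri [323.0833 232.6227] [284.5257 225.0365]
```

View pics/e1.png

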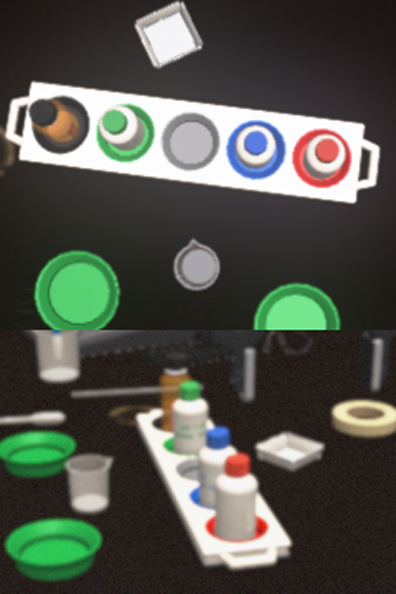

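All three caps match their collars, with the bottles upright and at the same height as at the start. The robot is clear of everything.

```bash
python3 -c "
from station import bot
print(bot.hand_in())"
```

```text
the job is handed in; nothing more can be done
None
```

The red, green and blue bottles each stand upright and seated in the well of their cap's colour, the amber bottle, beaker and weighing boat were left alone, and the job was handed in at about 26 s (no verdict was returned).

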